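Put the sockets back on the socket rail in order of size

ROBOT

A 6-joint arm with a two-finger parallel gripper is mounted at the origin on the work surface; the furniture and walls round the work are solid. World frame = base frame: x ahead of the robot, y to its left, z up, the work surface at z = 0. Lengths are in mm, angles in rad, forces in N, time in s.
With the tool pointing down it reaches from about 325 to 850 mm from the base axis. Payload 4.4 kg.
Tool frame: the origin (TCP) lies at the very end of the fingers, on their centre line; the grasp point (between the pads) lies bot.tcp_to_grasp behind it (bot.tcp_to_grasp is the distance from the TCP to the grasp point, in mm); z points along the fingers, y is the direction in which the jaws open and shut (so a half turn about z gives the same grasp; the last joint's range is limited). The gripper opens to 94 mm and grips with 3 to 60 N. Pads are 16 mm wide; open, the fingers measure 119 mm over their backs; the gripper's body (75 mm by 177 mm) begins 78 mm behind the grasp point.
Start: joints at [-1.484, 0.207, 1.542, -0, 1.393, -0.15], TCP at [135.437, -558.824, 205.447] pointing down, gripper open.
Joint ranges: [-2.73, 2.73], [-0.86, 2.22], [0.23, 2.46], [-1.11, 4.25], [0.08, 2.63], [-2.82, 2.82]. Speed limits (rad/s): [2.79, 2.79, 3.14, 3.14, 3.14, 3.14].

INTERFACE

Orientations are given as a unit quaternion [w, x, y, z].
In Python, from workcell import bot gives the robot as it stands.
- The arm moves only by the tool step_arm, never from a script. Its argument "steps" is a list that holds one entry, the list of rows, each a list of 7 numbers: the shift along the tool's x, y, z in mm, then the turn, a rotation vector about the tool's x, y, z in degrees, then the finger opening in mm, from 0 to 94. In form: [[[x, y, z, rx, ry, rz, gripper], ...]]. A call has 1 to 12 rows; each row shifts and turns the commanded pose from where the row before left it, along the tool's axes as they then stand; what a row does not reach is not made up. A row lasts 1/12 s, in which the tool goes at most 41.7 mm and 7.16 degrees, less where a joint would pass 70% of its speed; a pose out of reach is approached as far as the arm can. A call is refused whole if a number of a shift passes 41.7 or a number of a turn 7.16, either way. A call with a gripper value outside its range is refused whole. The fingers move at their own pace and stop on an object; "squeeze" is the grip in N (left out, the last holds). Time passes only in rows, so rows that do not move let the fingers close. It gives the time, the measured TCP pose, the force and the opening at its end, in the units of the state.
- bot.read_state(): the state, without advancing time (a new reading comes with each control period).
- bot.get_image(name): name is "scene" or "top" or "wrist"; returns (picture, depth): 480x640x3 uint8, red, green, blue; 480x640 float32, mm along the optical axis (not along the pixel's ray), 0 where there is no reading.
- bot.camera_model(name): a dict with "vertical_fov" (degrees; the focal length in pixels is half the picture's height over the tangent of half this angle, whatever the lens; pixels are square), "cx", "cy" (the principal point, pixels), "D" ([k1, k2, p1, p2, k3] as OpenCV has them; the pictures are not rectified), "xyz" and "attitude" of the camera in the world. Camera axes: x right, y down, z forward; pixel columns grow to the right and rows downward; lengths in mm; the calibration is good to about 2 mm. A picture is of the moment at which its call begins: read the wrist's pose just before it. camera_model takes no time and is no camera call; for the wrist camera it gives the pose at the moment of the call.
- bot.close_job(): hands the job in, once; it reports no verdict.
The state is a dict: "time_s": time; "joint_positions": joint angles; "dq": joint speeds; "tau": joint torques, N m; "eef_pos": TCP position; "eef_rot": TCP orientation; "force": force on the tool from outside, world axes, zero at the start; "moment": the same for the moment, N m; "opening": finger opening in mm.
Only numpy, scipy, OpenCV 4.12 (cv2) and the standard library are available. Lean on these libraries where they do the work, as an engineer would, in place of code of your own. Each camera call takes 0.05 s, during which the arm holds its last target.

TASK

Four loose sockets belong on the socket rail: put each one, opening up, on a free stud and seat it fully down, so that the whole row runs in order of size from the small socket already at one end of the rail to the big socket at the other. Leave those two end sockets where they are.

Things in the scene. Friction and masses are not known exactly. Their poses are not given: they have to be found in the camera images.
- socket_14_mid (a point): the smallest of the four loose sockets: a plain bright-steel cylinder 22 mm in diameter and 38 mm tall with a dark 14 mm hexagonal opening in its top; it starts standing on the bench, opening up. Point on its axis, half-way up (19 mm above its underside); z is its axis, up. In its underside is a bore 13.8 mm across and 17 mm deep that goes over a stud. It is round: grip it anywhere across its diameter, from above, in its upper half
- socket_19_mid (a point): the second smallest of the four loose sockets: a plain bright-steel cylinder 27 mm in diameter and 40 mm tall with a dark 19 mm hexagonal opening in its top; it starts standing on the bench, opening up. Point on its axis, half-way up (20 mm above its underside); z is its axis, up. In its underside is a bore 13.8 mm across and 17 mm deep that goes over a stud. It is round: grip it anywhere across its diameter, from above, in its upper half
- socket_24_mid (a point): the second largest of the four loose sockets: a plain bright-steel cylinder 33 mm in diameter and 44 mm tall with a dark 24 mm hexagonal opening in its top; it starts standing on the bench, opening up. Point on its axis, half-way up (22 mm above its underside); z is its axis, up. In its underside is a bore 13.8 mm across and 17 mm deep that goes over a stud. It is round: grip it anywhere across its diameter, from above, in its upper half
- socket_30_mid (a point): the largest of the four loose sockets: a plain bright-steel cylinder 40 mm in diameter and 48 mm tall with a dark 30 mm hexagonal opening in its top; it starts standing on the bench, opening up. Point on its axis, half-way up (24 mm above its underside); z is its axis, up. In its underside is a bore 13.8 mm across and 17 mm deep that goes over a stud. It is round: grip it anywhere across its diameter, from above, in its upper half
- stud_1: free stud 1 of the socket rail (1 nearest the robot, 4 farthest), 48 to 60 mm from the next: yellow peg, 14.6 mm tall, 9 mm thick, tapering above 6 mm to a 3 mm tip, on a black clip 26 x 28 mm. Origin on the peg's axis on top of the clip, 14 mm above the bench, where a socket's underside rests; x along the rail, away from the robot. Rail: fixed bright channel 26 x 312 mm, 10 mm high, black end caps
- stud_2: free stud 2 of the socket rail (1 nearest the robot, 4 farthest), 48 to 60 mm from the next: yellow peg, 14.6 mm tall, 9 mm thick, tapering above 6 mm to a 3 mm tip, on a black clip 26 x 28 mm. Origin on the peg's axis on top of the clip, 14 mm above the bench, where a socket's underside rests; x along the rail, away from the robot. Rail: fixed bright channel 26 x 312 mm, 10 mm high, black end caps
- stud_3: free stud 3 of the socket rail (1 nearest the robot, 4 farthest), 48 to 60 mm from the next: yellow peg, 14.6 mm tall, 9 mm thick, tapering above 6 mm to a 3 mm tip, on a black clip 26 x 28 mm. Origin on the peg's axis on top of the clip, 14 mm above the bench, where a socket's underside rests; x along the rail, away from the robot. Rail: fixed bright channel 26 x 312 mm, 10 mm high, black end caps
- stud_4: free stud 4 of the socket rail (1 nearest the robot, 4 farthest), 48 to 60 mm from the next: yellow peg, 14.6 mm tall, 9 mm thick, tapering above 6 mm to a 3 mm tip, on a black clip 26 x 28 mm. Origin on the peg's axis on top of the clip, 14 mm above the bench, where a socket's underside rests; x along the rail, away from the robot. Rail: fixed bright channel 26 x 312 mm, 10 mm high, black end caps
- socket_10_mid (a point): the small socket that is already on the rail, on one of its two end studs (either end): 22 mm in diameter at the foot, necked to 16 mm above 23 mm, 36 mm tall, 10 mm hexagon. Point on its axis 18 mm above its underside. Not fixed; it stays where it is
- socket_36_mid (a point): the big socket that is already on the rail, on the end stud opposite the small one: 48 mm in diameter, 52 mm tall, 36 mm hexagon. Point on its axis 26 mm above its underside. Not fixed; it stays where it is
Mind the look-alikes: they are no part of the job. Leave any blue or yellow look-alike of the part that bears socket_24_mid alone.

How it is judged:
By the outcome, as a careful person would: the job done as asked, in the order asked, and still so for the second after the job is handed in, with the robot touching nothing.
It also fails if it takes over 102 s, if anything falls off the work surface, if the arm or the gripper's body presses on something with over 40 N, if the wrist force passes 120 N, or if a joint passes its speed limit or range.

## Working session

There is one attempt and no reset: what is moved stays moved. The work goes in short steps, Python scripts to look and compute and a tool call to move; the robot and the scene stay as the last step left them, time stands still between calls to the robot, and variables do not carry over. Pictures are saved under pics/ and viewed, and the job is handed in when it is done.

Besides the shell and the picture viewer there is one more tool, called as name(argument=value, ...) on one line, values as JSON. step_arm: Moves the arm, as the interface text tells. Its arguments: {"type":"object","properties":{"steps":{"type":"array"},"squeeze":{"type":"number"}},"required":["steps"]}

```bash
ls; mkdir -p pics
python3 - <<'E'
from workcell import bot
import cv2
s=bot.read_state();print(s, bot.tcp_to_grasp)
for n in ["scene","top","wrist"]:
    print(n,bot.camera_model(n))
    p,d=bot.get_image(n)
    cv2.imwrite(f"pics/{n}0.png",p[:,:,::-1])
    import numpy as np; np.save(f"pics/{n}0.npy",d)
E
```

```text
pics
{'time_s': 0.0, 'joint_positions': array([-1.48347374e+00,  2.07435616e-01,  1.54293142e+00, -1.38594878e-05,
        1.39349887e+00, -1.50494329e-01]), 'dq': array([-0.00153625,  0.00058499,  0.00025005, -0.00134454,  0.00162766,
       -0.00054197]), 'tau': array([-6.67153654e-04, -3.70875657e+01, -2.81417137e+01,  6.99273334e-02,
        3.62059241e-02, -1.68673400e-04]), 'eef_pos': array([ 135.37613725, -558.01018184,  204.2926449 ]), 'eef_rot': array([-1.13627247e-03,  9.92937928e-01,  1.18629589e-01,  2.90789729e-05]), 'force': array([-0.68208992,  1.27537087, -0.55140178]), 'moment': array([-0.03968931, -0.01412944, -0.01199494]), 'opening': 94.61767827311901} 18.8
scene {'vertical_fov': 55.105884102335786, 'cx': 324.65212152010395, 'cy': 233.4270921545496, 'D': array([-0.05735862,  0.        ,  0.        ,  0.        ,  0.        ]), 'xyz': array([ 72.88042947, 182.11552263, 709.5715439 ]), 'attitude': array([ 0.17119846, -0.46024948,  0.82153139, -0.28973727])}
top {'vertical_fov': 57.636609936927066, 'cx': 323.46454649299613, 'cy': 239.31573065794802, 'D': array([0.03253685, 0.        , 0.        , 0.        , 0.        ]), 'xyz': array([447.51385752, -86.6944763 , 894.18350398]), 'attitude': array([ 0.02970795, -0.70498475,  0.70665187, -0.05250786])}
wrist {'vertical_fov': 67.91908181488301, 'cx': 318.65427279409397, 'cy': 241.35258348742042, 'D': array([-0.06520464,  0.        ,  0.        ,  0.        ,  0.        ]), 'xyz': array([ 212.78401139, -540.06747573,  382.49683109]), 'attitude': array([ 0.10635788,  0.778749  , -0.61227624, -0.08576601])}
```

View pics/top0.png

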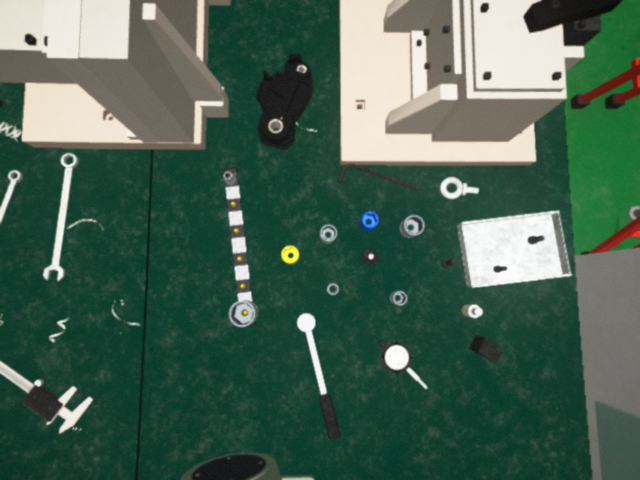

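View pics/scene0.png

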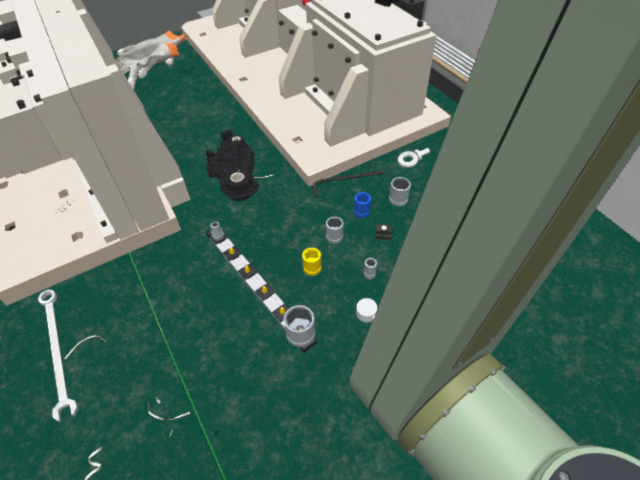

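View pics/wrist0.png

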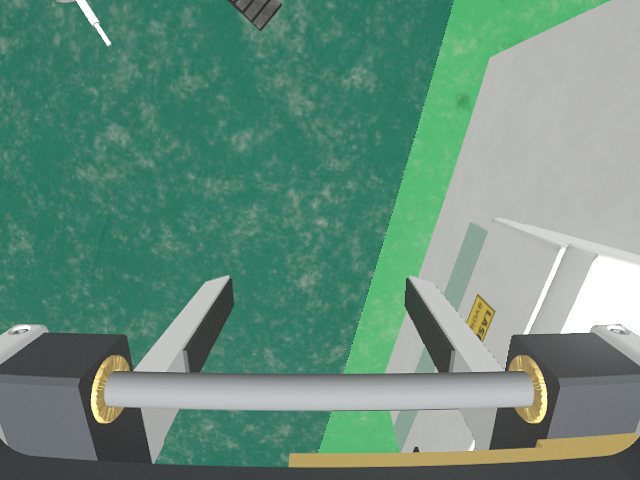

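Run:
```python
import cv2
p=cv2.imread("pics/top0.png")
cv2.imwrite("pics/topA.png",cv2.resize(p[180:340,290:500],None,fx=3.75,fy=3.75,interpolation=cv2.INTER_CUBIC))
cv2.imwrite("pics/topB.png",cv2.resize(p[155:335,200:280],None,fx=3.3,fy=3.3,interpolation=cv2.INTER_CUBIC))
```

```text
(no output)
```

View pics/topA.png

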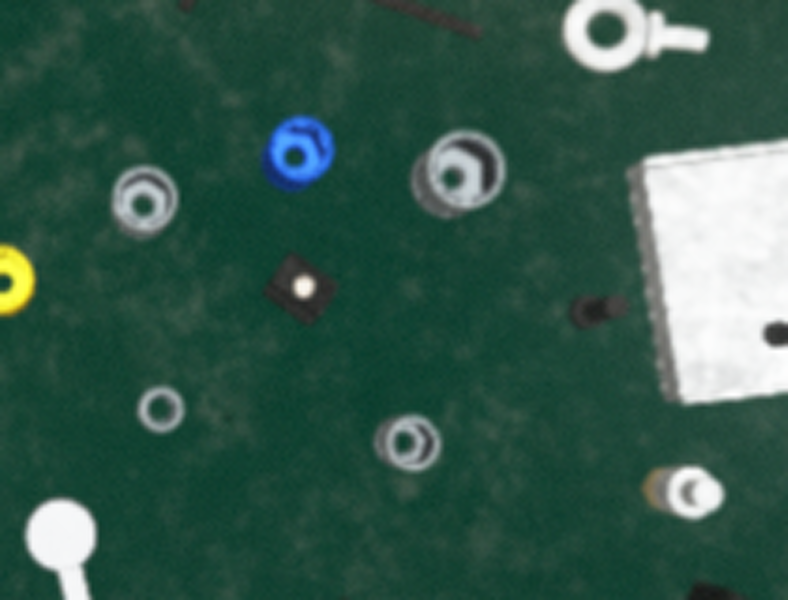

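View pics/topB.png

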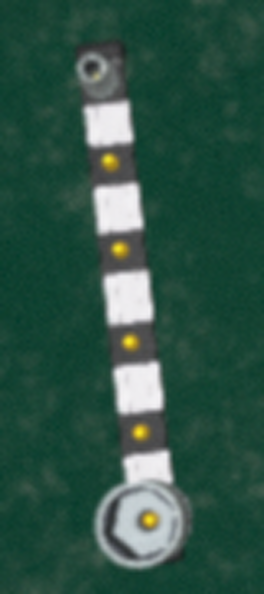

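```bash
cat > h.py <<'E'
import numpy as np, cv2
from scipy.spatial.transform import Rotation as R
def rot(q): return R.from_quat([q[1],q[2],q[3],q[0]]).as_matrix()
def ray(m,uv):
    f=240/np.tan(np.radians(m["vertical_fov"]/2))
    K=np.array([[f,0,m["cx"]],[0,f,m["cy"]],[0,0,1]])
    n=cv2.undistortPoints(np.array(uv,float).reshape(-1,1,2),K,np.array(m["D"])).reshape(-1,2)
    return np.c_[n,np.ones(len(n))]@rot(m["attitude"]).T
def toz(m,uv,z):
    d=ray(m,uv); return m["xyz"]+d*((z-m["xyz"][2])/d[:,2])[:,None]
def proj(m,P):
    f=240/np.tan(np.radians(m["vertical_fov"]/2))
    K=np.array([[f,0,m["cx"]],[0,f,m["cy"]],[0,0,1]])
    A=rot(m["attitude"]); c=(np.atleast_2d(P)-m["xyz"])@A
    return cv2.projectPoints(c,np.zeros(3),np.zeros(3),K,np.array(m["D"]))[0].reshape(-1,2)
def yaw(q):
    x=rot(q)[:,0]; return np.degrees(np.arctan2(x[1],x[0]))
def cmd(s,target,yw):
    "moves in tool axes (x,y,z mm) + rz deg to reach TCP target with tool x at yaw yw"
    A=rot(s["eef_rot"]); d=A.T@(np.array(target)-s["eef_pos"])
    return np.round(d,1), round(-(yw-yaw(s["eef_rot"])),2)
E
python3 - <<'E'
from workcell import bot
from h import *
m=bot.camera_model("top")
p=cv2.imread("pics/top0.png"); 
print(bot.camera_model("top")["xyz"])
d=np.load("pics/top0.npy")
A=rot(m["attitude"]);print(A.round(3))
g0={'14':(333,289,38),'19':(400,298,40),'24':(329,233,44),'30':(414,225,48)}
hsv=cv2.cvtColor(p,cv2.COLOR_BGR2HSV)
for k,(u,v,h) in g0.items():
    # depth->height in the window
    yy,xx=np.mgrid[v-14:v+15,u-14:u+15]; dd=d[v-14:v+15,u-14:u+15]
    uv=np.c_[xx.ravel(),yy.ravel()]; r=ray(m,uv); P=m["xyz"]+r*dd.ravel()[:,None]
    ok=P[:,2]>h-8
    # outline: bounding circle of top pixels
    c,rad=cv2.minEnclosingCircle(uv[ok].astype(np.float32))
    print(k,"z95",np.percentile(P[ok,2],[50,95]).round(1),"circ",np.round(c,1),round(rad,1),"world",toz(m,[c],h).round(1),"diam",round(2*rad*(894-h)/436,1), 'fov-depth ctr',((P[ok].min(0)+P[ok].max(0))/2).round(1),(P[ok].max(0)-P[ok].min(0)).round(1))
# studs
y=((hsv[...,0]>18)&(hsv[...,0]<35)&(hsv[...,1]>130)&(hsv[...,2]>110)).astype(np.uint8)
n,l,st,ce=cv2.connectedComponentsWithStats(y)
for i in range(1,n):
    if st[i,4]>3: print(st[i],ce[i].round(1),toz(m,[ce[i]],24).round(1))
E
```

```text
[447.51385752 -86.6944763  894.18350398]
[[-0.004 -0.993  0.116]
 [-0.999  0.    -0.032]
 [ 0.032 -0.116 -0.993]]
14 z95 [ 37.2 894.2] circ [336.6 290.9] 12.1 world [[ 446.3 -139.8   38. ]] diam 47.6 fov-depth ctr [ 450.  -114.7  462.2] [ 19.4  56.  864. ]
19 z95 [ 39.  596.6] circ [403. 302.] 12.8 world [[ 424.3 -269.    40. ]] diam 50.2 fov-depth ctr [ 434.  -181.   463.2] [ 27.1 188.7 862. ]
24 z95 [43.  46.3] circ [329.5 233. ] 14.7 world [[ 559.4 -126.3   44. ]] diam 57.3 fov-depth ctr [ 511.6 -113.   465.1] [128.1  52.7 858.1]
30 z95 [46.9 50.1] circ [413. 223.] 15.6 world [[ 578.7 -291.2   48. ]] diam 60.6 fov-depth ctr [ 521.2 -198.9  467.1] [147.4 224.4 854.1]
[231 202   5   5  22] [232.9 203.9] [[621.   66.9  24. ]]
[234 228   5   5  20] [236.  230.1] [[567.8  59.9  24. ]]
[281 245  19  19 260] [289.6 254.1] [[519.6 -47.4  24. ]]
[237 256   5   5  21] [239.1 258.2] [[511.6  52.6  24. ]]
[240 284   5   5  19] [242.2 285.6] [[457.4  45.5  24. ]]
[243 311   5   4  16] [244.8 312.4] [[405.4  39.6  24. ]]
```

Run:
```python
from workcell import bot
from h import *
m=bot.camera_model("top")
d=np.load("pics/top0.npy"); p=cv2.imread("pics/top0.png")
g0={'14':(333,289,38,22),'19':(400,298,40,27),'24':(329,233,44,33),'30':(414,225,48,40)}
from scipy.optimize import minimize
gray=cv2.GaussianBlur(cv2.cvtColor(p,cv2.COLOR_BGR2GRAY),(0,0),0.7).astype(np.float32)
t=np.linspace(0,2*np.pi,120,endpoint=False)
for k,(u,v,h,D) in g0.items():
    yy,xx=np.mgrid[v-14:v+15,u-14:u+15]; dd=d[v-14:v+15,u-14:u+15].ravel()
    uv=np.c_[xx.ravel(),yy.ravel()]; r=ray(m,uv); P=m["xyz"]+r*dd[:,None]
    ok=(P[:,2]>h-6)&(P[:,2]<h+6)&(dd>0); P=P[ok]
    c=(P[:,:2].min(0)+P[:,:2].max(0))/2
    # image: maximise brightness on rim annulus minus just outside
    def sc(c):
        def s(rr):
            q=proj(m,np.c_[c[0]+rr*np.cos(t),c[1]+rr*np.sin(t),0*t+h]).astype(np.float32)
            return cv2.remap(gray,q[:,0].reshape(1,-1),q[:,1].reshape(1,-1),cv2.INTER_LINEAR).mean()
        return -(s(D/2-1.2)-s(D/2+2))
    best=min(((sc((c[0]+a,c[1]+b)),c[0]+a,c[1]+b) for a in np.arange(-5,5.1,.5) for b in np.arange(-5,5.1,.5)))
    print(k,"depth ctr",c.round(1),(np.ptp(P[:,:2],axis=0)).round(1),"z",np.median(P[:,2]).round(1),"rim",np.round(best,1))
S=np.array([[621.,66.9],[567.8,59.9],[511.6,52.6],[457.4,45.5]]);v=S[0]-S[-1];print(np.degrees(np.arctan2(v[1],v[0])))
```

```text
14 depth ctr [ 450. -132.] [19.4 21.5] z 37.2 rim [ -54.7  450.5 -132. ]
19 depth ctr [ 433.  -262.5] [25.2 25.8] z 39.0 rim [ -47.1  432.5 -263. ]
24 depth ctr [ 559.7 -123.5] [31.9 31.8] z 43.0 rim [ -52.   560.7 -124. ]
30 depth ctr [ 575. -292.] [39.9 38.1] z 46.9 rim [ -49.3  575.5 -293. ]
7.452368015003207
```

```bash
cat >> h.py <<'E'
def plan(target,yw=7.5,per=38):
    from workcell import bot
    s=bot.read_state(); d,rz=cmd(s,target,yw)
    n=int(np.ceil(max(np.linalg.norm(d)/per,abs(rz)/6)))
    print("t",round(s["time_s"],2),"pos",s["eef_pos"].round(1),"yaw",round(yaw(s["eef_rot"]),2),"tilt",rot(s["eef_rot"])[:,2].round(4),"F",s["force"].round(1),"open",round(s["opening"],1))
    print("total",d,"rz",rz,"rows",n,"each",(d/max(n,1)).round(2),round(rz/max(n,1),2))
E
python3 - <<'E'
from h import *
plan([432.5,-263,90])
E
```

```text
t 0.15 pos [ 135.4 -558.2  204.5] yaw 13.63 tilt [-2.0e-04  1.8e-03 -1.0e+00] F [-0.6 -0.5 -0.4] open 94.0
total [ 358.3 -216.7  115. ] rz 6.13 rows 12 each [ 29.86 -18.06   9.58] 0.51
```

step_arm(steps=[[[0,0,10,0,0,6.1,60],[30.3,-23.1,8,0,0,0,60],[30.3,-23.1,8,0,0,0,60],[30.3,-23.1,8,0,0,0,60],[30.3,-23.1,8,0,0,0,60],[30.3,-23.1,8,0,0,0,60],[30.3,-23.1,8,0,0,0,60],[30.3,-23.1,8,0,0,0,60],[30.3,-23.1,8,0,0,0,60],[30.3,-23.1,8,0,0,0,60],[30.3,-23.1,8,0,0,0,60],[30.3,-23.1,8,0,0,0,60]]])

```text
time_s: 1.15
eef_pos: [433.5, -261.6, 107.0]
eef_rot: [-0.0, 0.998, 0.066, -0.0]
force: [0.3, -0.5, 0.1]
opening: 60.5
```

Run:
```python
from h import *
from workcell import bot
plan([432.5,-263,90])
m=bot.camera_model("wrist"); p,d=bot.get_image("wrist"); print(m['xyz'],rot(m['attitude']).round(2))
plan([432.5,-263,90])
t=np.linspace(0,2*np.pi,60)
q=proj(m,np.c_[432.5+13.5*np.cos(t),-263+13.5*np.sin(t),0*t+40])
p=p[:,:,::-1].copy(); cv2.polylines(p,[q.round().astype(np.int32)],True,(0,0,255),1)
cv2.imwrite("pics/w1.png",p)
```

```text
t 1.15 pos [ 433.5 -261.6  107. ] yaw 7.52 tilt [-1.e-04  0.e+00 -1.e+00] F [ 0.3 -0.5  0.1] open 60.5
total [-1.2  1.3 17. ] rz 0.02 rows 1 each [-1.2  1.3 17. ] 0.02
[ 512.42405848 -251.44367063  285.02097018] [[ 0.13 -0.95 -0.27]
 [-0.99 -0.13 -0.03]
 [-0.    0.27 -0.96]]
t 1.2 pos [ 436.6 -255.8  105.4] yaw 7.78 tilt [ 0.0013  0.0058 -1.    ] F [ 2.1  3.  -0.6] open 60.0
total [-5.1  6.7 15.3] rz 0.28 rows 1 each [-5.1  6.7 15.3] 0.28
```

View pics/w1.png

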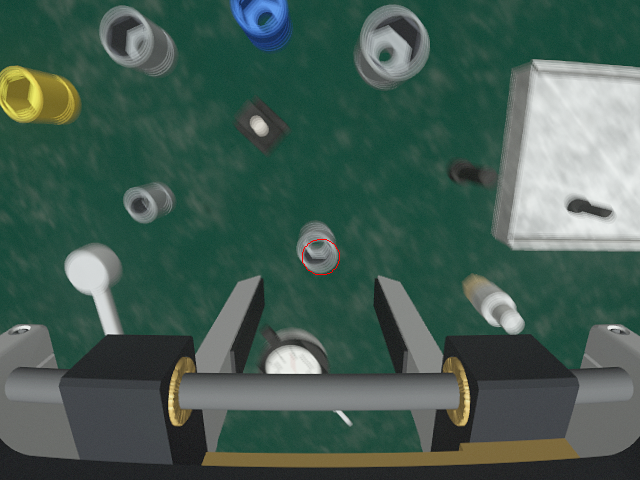

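step_arm(steps=[[[0,0,0,0,0,0,60],[0,0,0,0,0,0,60],[0,0,0,0,0,0,60]]])

```text
time_s: 1.45
eef_pos: [432.1, -264.1, 107.6]
eef_rot: [0.0, 0.998, 0.065, -0.0]
force: [-0.4, -0.1, -0.4]
opening: 60.1
```

```bash
cat >> h.py <<'E'
def wr(name,pts):
    "overlay circles (x,y,z,r) in wrist view"
    from workcell import bot
    m=bot.camera_model("wrist"); p,d=bot.get_image("wrist")
    np.save(f"pics/{name}.npy",d); cv2.imwrite(f"pics/{name}raw.png",p[:,:,::-1])
    p=p[:,:,::-1].copy(); t=np.linspace(0,2*np.pi,60)
    for x,y,z,r in pts:
        q=proj(m,np.c_[x+r*np.cos(t),y+r*np.sin(t),0*t+z]); cv2.polylines(p,[q.round().astype(np.int32)],True,(0,0,255),1)
    cv2.imwrite(f"pics/{name}.png",p); return m
E
python3 - <<'E'
from h import *
plan([432.5,-263,90])
m=wr("w2",[(432.5,-263,40,13.5),(450.5,-132,38,11),(560.7,-124,44,16.5),(575.5,-293,48,20)])
plan([432.5,-263,90])
E
```

```text
t 1.45 pos [ 432.1 -264.1  107.6] yaw 7.49 tilt [-2.e-04 -5.e-04 -1.e+00] F [-0.4 -0.1 -0.4] open 60.1
total [ 0.5 -1.  17.6] rz -0.01 rows 1 each [ 0.5 -1.  17.6] -0.01
t 1.5 pos [ 432.  -264.5  107.7] yaw 7.43 tilt [ 1.e-04 -7.e-04 -1.e+00] F [-0.   0.6 -0.7] open 60.0
total [ 0.7 -1.4 17.7] rz -0.07 rows 1 each [ 0.7 -1.4 17.7] -0.07
```

View pics/w2.png

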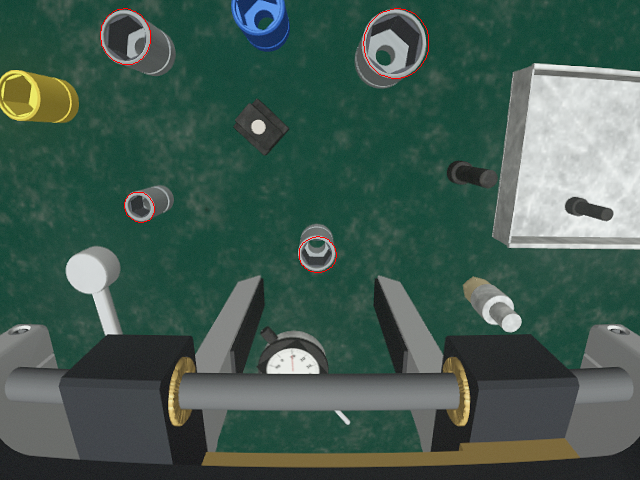

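step_arm(steps=[[[0.6,-1.2,32,0,0,0,60],[0,0,30,0,0,0,60],[0,0,24,0,0,0,60],[0,0,10,0,0,0,60],[0,0,0,0,0,0,45],[0,0,0,0,0,0,30],[0,0,0,0,0,0,20],[0,0,0,0,0,0,20],[0,0,0,0,0,0,20]]], squeeze=25)

```text
time_s: 2.25
eef_pos: [434.2, -263.1, 13.1]
eef_rot: [0.001, 0.998, 0.066, 0.001]
force: [-0.3, -0.6, 0.4]
opening: 30.1
```

step_arm(steps=[[[0,0,0,0,0,0,20],[0,0,0,0,0,0,20],[0,0,0,0,0,0,20]]])

```text
time_s: 2.5
eef_pos: [434.0, -262.7, 12.9]
eef_rot: [0.001, 0.998, 0.066, 0.001]
force: [-0.4, 0.8, 6.5]
opening: 26.3
```

step_arm(steps=[[[0,0,-20,0,0,0,20],[0,0,-35,0,0,0,20],[0,0,-35,0,0,0,20],[0,0,0,0,0,0,20],[0,0,0,0,0,0,20]]])

```text
time_s: 2.92
eef_pos: [434.7, -263.3, 103.8]
eef_rot: [0.002, 0.998, 0.066, 0.002]
force: [-0.4, 0.5, -2.4]
opening: 26.7
```

Run:
```python
from h import *
plan([511.6,52.6,103])
m=wr("w3",[(432.5,-263,130,13.5)])
plan([511.6,52.6,103])
```

```text
t 2.92 pos [ 434.7 -263.3  103.8] yaw 7.54 tilt [ 0.0044 -0.0038 -1.    ] F [-0.4  0.5 -2.4] open 26.7
total [ 1.177e+02 -3.031e+02 -1.000e-01] rz 0.04 rows 9 each [ 1.308e+01 -3.368e+01 -1.000e-02] 0.0
t 2.97 pos [ 433.1 -262.   101.7] yaw 7.54 tilt [ 7.e-04 -7.e-04 -1.e+00] F [-0.1 -0.6 -0.8] open 26.3
total [ 119.1 -301.6   -1.4] rz 0.04 rows 9 each [ 13.23 -33.51  -0.16] 0.0
```

View pics/w3.png

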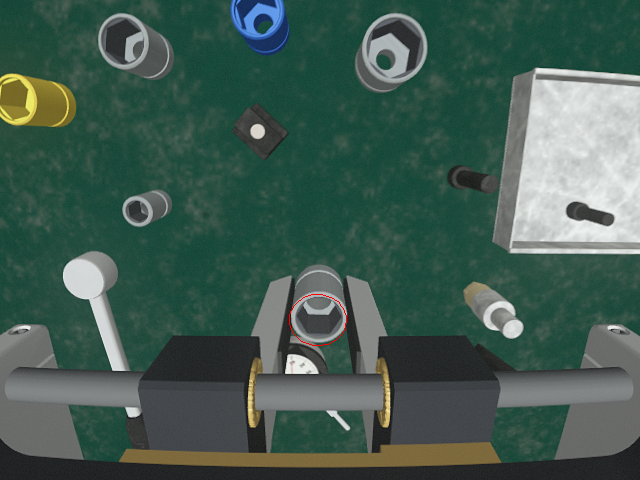

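step_arm(steps=[[[13.3,-33.5,0,0,0,0,20],[13.3,-33.5,0,0,0,0,20],[13.3,-33.5,0,0,0,0,20],[13.3,-33.5,0,0,0,0,20],[13.3,-33.5,0,0,0,0,20],[13.3,-33.5,0,0,0,0,20],[13.3,-33.5,0,0,0,0,20],[13.3,-33.5,0,0,0,0,20],[13.3,-33.5,0,0,0,0,20],[0,0,0,0,0,0,20],[0,0,0,0,0,0,20],[0,0,0,0,0,0,20]]])

```text
time_s: 3.97
eef_pos: [510.4, 52.4, 99.5]
eef_rot: [0.0, 0.998, 0.066, -0.002]
force: [0.2, -1.1, -0.3]
opening: 26.7
```

Run:
```python
from h import *
plan([511.6,52.6,103])
m=wr("w4",[(511.6,52.6,28.6,2),(621,66.9,28.6,2),(567.8,59.9,28.6,2),(511.6,52.6,130,13.5)])
print(m)
plan([511.6,52.6,103])
```

```text
t 3.97 pos [510.4  52.4  99.5] yaw 7.57 tilt [-4.2e-03 -4.0e-04 -1.0e+00] F [ 0.2 -1.1 -0.3] open 26.7
total [ 1.2 -0.  -3.5] rz 0.07 rows 1 each [ 1.2 -0.  -3.5] 0.07
{'vertical_fov': 67.91908181488301, 'cx': 318.65427279409397, 'cy': 241.35258348742042, 'D': array([-0.06520464,  0.        ,  0.        ,  0.        ,  0.        ]), 'xyz': array([590.0878296 ,  62.70299908, 277.19852299]), 'attitude': array([ 0.10402153,  0.74501546, -0.65242015, -0.09208383])}
t 4.02 pos [510.7  51.8  99.9] yaw 7.49 tilt [-3.4e-03 -3.0e-04 -1.0e+00] F [-0.2  0.7 -1.6] open 26.5
total [ 1.  -0.7 -3.1] rz -0.01 rows 1 each [ 1.  -0.7 -3.1] -0.01
```

View pics/w4.png

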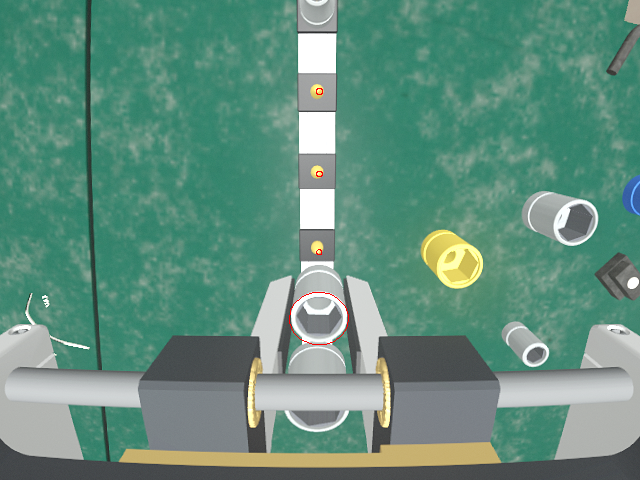

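Run:
```python
from h import *
p=cv2.imread("pics/w4raw.png")
cv2.imwrite("pics/w4z.png",cv2.resize(p[60:270,280:360],None,fx=2.8,fy=2.8,interpolation=cv2.INTER_CUBIC))
hsv=cv2.cvtColor(p,cv2.COLOR_BGR2HSV)
y=((hsv[...,0]>12)&(hsv[...,0]<35)&(hsv[...,1]>90)&(hsv[...,2]>110)).astype(np.uint8); y[:,:290]=0;y[:,350:]=0;y[265:]=0
m={'vertical_fov': 67.91908181488301, 'cx': 318.65427279409397, 'cy': 241.35258348742042, 'D': np.array([-0.06520464,0,0,0,0.]), 'xyz': np.array([590.0878296 ,  62.70299908, 277.19852299]), 'attitude': np.array([ 0.10402153,  0.74501546, -0.65242015, -0.09208383])}
n,l,st,ce=cv2.connectedComponentsWithStats(y)
for i in range(1,n):
    if st[i,4]>10: print(st[i],ce[i].round(1),toz(m,[ce[i]],20).round(1))
for S in [(511.6,52.6),(567.8,59.9),(621,66.9)]:
    t=np.linspace(0,2*np.pi,40);
    P=np.vstack([np.c_[S[0]+r*np.cos(t),S[1]+r*np.sin(t),0*t+z] for r,z in [(4.5,14),(4.5,20),(1.5,28.6)]])
    q=proj(m,P); M=np.zeros((480,640),np.uint8); cv2.fillConvexPoly(M,cv2.convexHull(q.round().astype(np.int32)),1); ys,xs=np.nonzero(M); print("pred centroid",xs.mean(),ys.mean(),len(xs))
```

```text
[310  84  14  15 141] [316.6  91.2] [[621.7  68.7  20. ]]
[311 165  12  14 114] [316.7 171.4] [[568.3  61.6  20. ]]
[311 241  12  13 119] [316.6 246.6] [[512.8  54.4  20. ]]
pred centroid 318.875 247.25625 160
pred centroid 318.88535031847135 172.0 157
pred centroid 319.14516129032256 93.29569892473118 186
```

View pics/w4z.png

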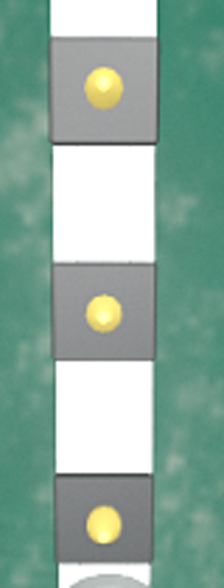

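step_arm(steps=[[[29.3,-1,0,0,0,0,20],[29.3,-0.9,0,0,0,0,20],[0,0,25,0,0,0,20],[0,0,25,0,0,0,20],[0,0,0,0,0,0,20],[0,0,0,0,0,0,20],[0,0,0,0,0,0,20]]])

```text
time_s: 4.6
eef_pos: [570.1, 61.0, 51.9]
eef_rot: [0.0, 0.998, 0.065, 0.0]
force: [0.8, 1.0, -1.6]
opening: 26.2
```

Run:
```python
from h import *
plan([568.5,61.6,27])
m=wr("w5",[(568.5,61.6,77,13.5),(621.7,68.6,28.6,1.5)])
plan([568.5,61.6,27])
```

```text
t 4.6 pos [570.1  61.   51.9] yaw 7.43 tilt [ 1.e-04 -1.e-04 -1.e+00] F [ 0.8  1.  -1.6] open 26.2
total [-1.5 -0.8 24.9] rz -0.07 rows 1 each [-1.5 -0.8 24.9] -0.07
t 4.65 pos [570.9  61.2  52.8] yaw 7.45 tilt [ 2.e-03 -2.e-04 -1.e+00] F [ 0.8 -0.2 -0.5] open 26.3
total [-2.4 -0.7 25.8] rz -0.05 rows 1 each [-2.4 -0.7 25.8] -0.05
```

View pics/w5.png

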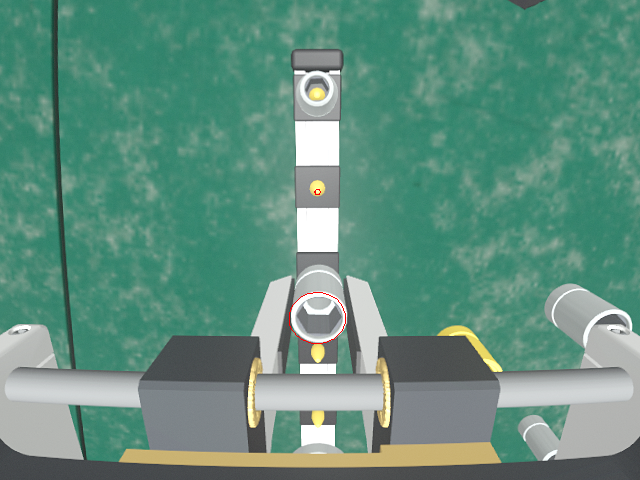

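step_arm(steps=[[[-0.5,-0.3,8,0,0,0,20],[0,0,7,0,0,0,20],[0,0,6,0,0,0,20],[0,0,3,0,0,0,20],[0,0,0,0,0,0,20],[0,0,0,0,0,0,20]]])

```text
time_s: 5.15
eef_pos: [569.4, 62.5, 27.2]
eef_rot: [-0.0, 0.998, 0.066, -0.0]
force: [0.2, -0.0, -1.3]
opening: 26.9
```

step_arm(steps=[[[0,0,0.5,0,0,0,20],[0,0,0,0,0,0,32],[0,0,0,0,0,0,44],[0,0,0,0,0,0,44],[0,0,0,0,0,0,44],[0,0,-25,0,0,0,44],[0,0,-35,0,0,0,44],[0,0,-20,0,0,0,44],[0,0,0,0,0,0,44],[0,0,0,0,0,0,44]]])

```text
time_s: 5.98
eef_pos: [570.9, 62.3, 108.6]
eef_rot: [0.0, 0.998, 0.066, 0.002]
force: [0.4, -0.3, 0.7]
opening: 43.7
```

Run:
```python
from h import *
plan([450.5,-132,100])
m=wr("w6",[(568.5,61.6,54,13.5),(568.5,61.6,14,13.5),(621.7,68.6,28.6,1.5)])
plan([450.5,-132,100])
d=np.load("pics/w6.npy");
```

```text
t 5.98 pos [570.9  62.3 108.6] yaw 7.52 tilt [ 3.8e-03 -1.0e-04 -1.0e+00] F [ 0.4 -0.3  0.7] open 43.7
total [-144.8  176.9    8.1] rz 0.02 rows 7 each [-20.69  25.27   1.16] 0.0
t 6.03 pos [569.3  62.4 106.8] yaw 7.52 tilt [ 0.  0. -1.] F [-0.6 -0.5 -0.5] open 43.9
total [-143.3  177.1    6.8] rz 0.02 rows 6 each [-23.88  29.52   1.13] 0.0
```

View pics/w6.png

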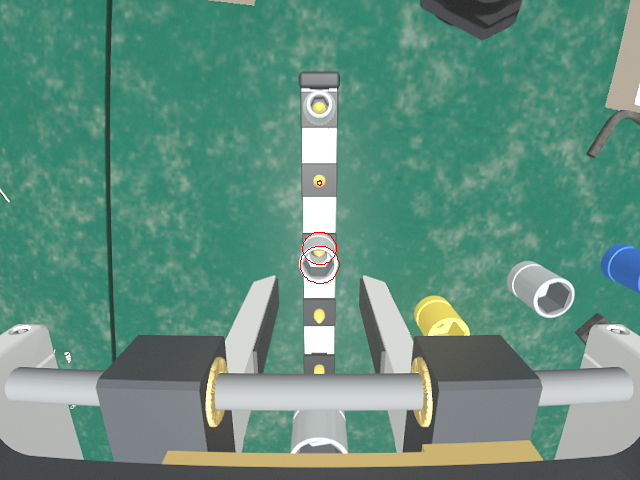

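step_arm(steps=[[[-23.9,29.5,0,0,0,0,50],[-23.9,29.5,0,0,0,0,50],[-23.9,29.5,0,0,0,0,50],[-23.9,29.5,0,0,0,0,50],[-23.9,29.5,0,0,0,0,50],[-23.9,29.5,10,0,0,0,50],[0,0,20,0,0,0,50],[0,0,10,0,0,0,50],[0,0,0,0,0,0,50],[0,0,0,0,0,0,50],[0,0,0,0,0,0,50]]])

```text
time_s: 6.95
eef_pos: [451.0, -130.9, 66.8]
eef_rot: [-0.0, 0.998, 0.067, -0.0]
force: [0.2, 0.3, -0.2]
opening: 50.2
```

Run:
```python
from h import *
plan([450.5,-132,10])
m=wr("w7",[(450.5,-132,38,11)])
plan([450.5,-132,10])
```

```text
t 6.95 pos [ 451.  -130.9   66.8] yaw 7.63 tilt [-4.e-04  4.e-04 -1.e+00] F [ 0.2  0.3 -0.2] open 50.2
total [-0.6  1.  56.8] rz 0.13 rows 2 each [-0.3  0.5 28.4] 0.06
t 7.0 pos [ 451.4 -131.1   67.3] yaw 7.64 tilt [ 6.e-04 -2.e-04 -1.e+00] F [-0.5  0.3  0.3] open 49.9
total [-1.1  0.7 57.3] rz 0.14 rows 2 each [-0.55  0.35 28.65] 0.07
```

View pics/w7.png

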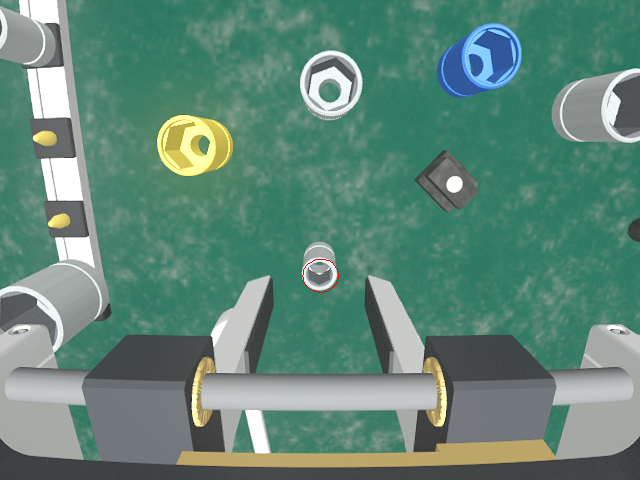

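step_arm(steps=[[[-0.8,0.8,25,0,0,0,50],[0,0,22,0,0,0,50],[0,0,10,0,0,0,50],[0,0,0,0,0,0,40],[0,0,0,0,0,0,28],[0,0,0,0,0,0,15],[0,0,0,0,0,0,15],[0,0,0,0,0,0,15],[0,0,0,0,0,0,15],[0,0,0,0,0,0,15],[0,0,0,0,0,0,15],[0,0,0,0,0,0,15]]])

```text
time_s: 8.0
eef_pos: [451.0, -133.1, 11.1]
eef_rot: [0.0, 0.998, 0.066, 0.001]
force: [-0.5, 1.7, 5.8]
opening: 21.1
```

Run:
```python
from h import *
plan([450.5,-132,10])
```

```text
t 8.0 pos [ 451.  -133.1   11.1] yaw 7.51 tilt [ 2.3e-03 -6.0e-04 -1.0e+00] F [-0.5  1.7  5.8] open 21.1
total [-0.4 -1.2  1.1] rz 0.01 rows 1 each [-0.4 -1.2  1.1] 0.01
```

step_arm(steps=[[[0,0,-20,0,0,0,15],[0,0,-35,0,0,0,15],[0,0,-35,0,0,0,15],[28,-25.4,0,0,0,0,15],[28,-25.4,0,0,0,0,15],[28,-25.4,0,0,0,0,15],[28,-25.4,0,0,0,0,15],[28,-25.4,0,0,0,0,15],[28,-25.4,0,0,0,0,15],[28,-25.4,0,0,0,0,15],[0,0,25,0,0,0,15],[0,0,25,0,0,0,15]]])

```text
time_s: 9.0
eef_pos: [624.2, 71.1, 51.2]
eef_rot: [0.0, 0.998, 0.067, 0.003]
force: [-0.3, -0.2, -1.2]
opening: 21.7
```

step_arm(steps=[[[0,0,0,0,0,0,15],[0,0,0,0,0,0,15],[0,0,0,0,0,0,15]]])

```text
time_s: 9.25
eef_pos: [621.0, 68.7, 50.5]
eef_rot: [0.0, 0.998, 0.065, 0.0]
force: [-0.3, 0.3, -0.8]
opening: 21.2
```

Run:
```python
from h import *
from workcell import bot
plan([621.7,68.7,25])
z=bot.read_state()["eef_pos"][2]-11+38
m=wr("w8",[(621.7,68.7,z,11)])
plan([621.7,68.7,25])
```

```text
t 9.25 pos [621.   68.7  50.5] yaw 7.49 tilt [ 3.e-04 -1.e-04 -1.e+00] F [-0.3  0.3 -0.8] open 21.2
total [ 0.7  0.1 25.5] rz -0.01 rows 1 each [ 0.7  0.1 25.5] -0.01
t 9.3 pos [621.8  68.6  51.4] yaw 7.48 tilt [ 2.2e-03 -1.0e-04 -1.0e+00] F [ 0.3 -0.2  0.9] open 21.5
total [-0.2 -0.1 26.4] rz -0.02 rows 1 each [-0.2 -0.1 26.4] -0.02
```

View pics/w8.png

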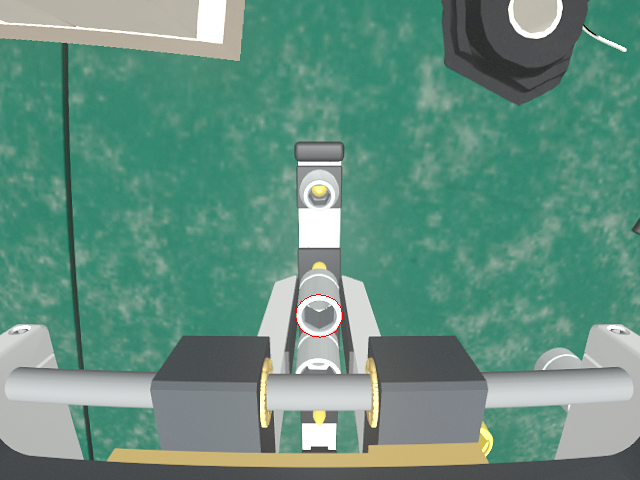

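step_arm(steps=[[[0.2,0,8,0,0,0,15],[0,0,8,0,0,0,15],[0,0,6,0,0,0,15],[0,0,3.5,0,0,0,15],[0,0,0,0,0,0,15],[0,0,0,0,0,0,15]]])

```text
time_s: 9.8
eef_pos: [620.7, 69.1, 25.1]
eef_rot: [-0.0, 0.998, 0.066, -0.001]
force: [-2.8, 0.3, 4.7]
opening: 21.6
```

step_arm(steps=[[[0,0,0,0,0,0,28],[0,0,0,0,0,0,40],[0,0,0,0,0,0,40],[0,0,0,0,0,0,40],[0,0,-25,0,0,0,40],[0,0,-35,0,0,0,40],[0,0,-25,0,0,0,40],[0,0,0,0,0,0,40],[0,0,0,0,0,0,40],[0,0,0,0,0,0,40]]])

```text
time_s: 10.63
eef_pos: [620.3, 69.2, 108.5]
eef_rot: [-0.0, 0.998, 0.066, -0.001]
force: [-0.1, 0.6, -1.1]
opening: 39.9
```

Run:
```python
from h import *
from workcell import bot
plan([560.5,-124,70])
m=wr("w9",[(621.7,68.7,52,11),(621.7,68.7,14,11)])
plan([560.5,-124,70])
```

```text
t 10.63 pos [620.3  69.2 108.5] yaw 7.53 tilt [-0.0015  0.     -1.    ] F [-0.1  0.6 -1.1] open 39.9
total [-84.6 183.7  38.6] rz 0.03 rows 6 each [-14.1   30.62   6.43] 0.0
t 10.68 pos [619.6  69.2 107.6] yaw 7.52 tilt [-3.4e-03  1.0e-04 -1.0e+00] F [-0.4 -0.6  0.8] open 39.8
total [-83.8 183.8  37.8] rz 0.02 rows 6 each [-13.97  30.63   6.3 ] 0.0
```

View pics/w9.png

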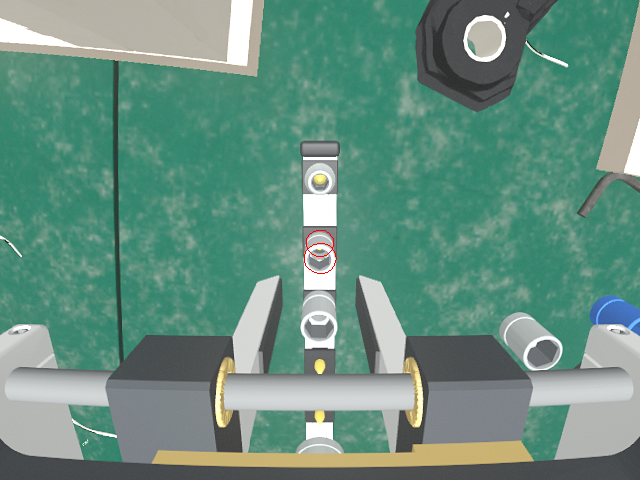

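step_arm(steps=[[[-14,30.6,0,0,0,0,58],[-14,30.6,0,0,0,0,58],[-14,30.6,0,0,0,0,58],[-14,30.6,0,0,0,0,58],[-14,30.6,0,0,0,0,58],[-14,30.6,10,0,0,0,58],[0,0,18,0,0,0,58],[0,0,8,0,0,0,58],[0,0,0,0,0,0,58],[0,0,0,0,0,0,58],[0,0,0,0,0,0,58]]])

```text
time_s: 11.6
eef_pos: [562.1, -122.8, 73.3]
eef_rot: [-0.0, 0.998, 0.066, -0.0]
force: [0.4, 0.7, -0.5]
opening: 57.8
```

Run:
```python
from h import *
plan([560.5,-124,13])
m=wr("w10",[(560.5,-124,44,16.5)])
plan([560.5,-124,13])
```

```text
t 11.6 pos [ 562.1 -122.8   73.3] yaw 7.61 tilt [-4.e-04  3.e-04 -1.e+00] F [ 0.4  0.7 -0.5] open 57.8
total [-1.7  1.  60.3] rz 0.11 rows 2 each [-0.85  0.5  30.15] 0.06
t 11.65 pos [ 562.5 -122.9   73.9] yaw 7.62 tilt [ 7.e-04 -1.e-04 -1.e+00] F [0.1 0.1 0.6] open 57.8
total [-2.2  0.8 60.9] rz 0.12 rows 2 each [-1.1   0.4  30.45] 0.06
```

View pics/w10.png

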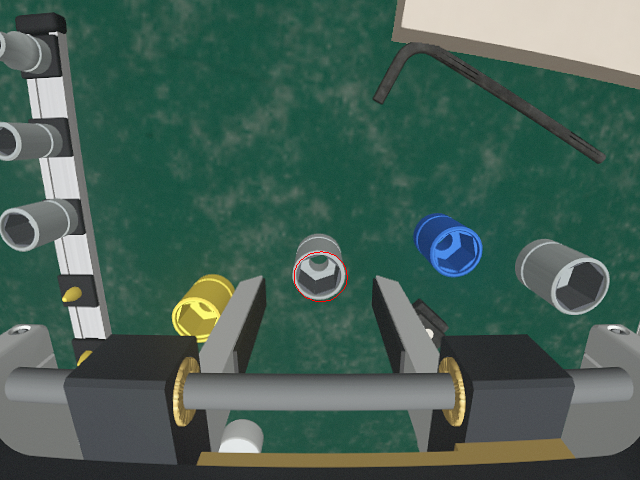

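step_arm(steps=[[[-1.5,0.8,25,0,0,0,58],[0,0,23,0,0,0,58],[0,0,11,0,0,0,58],[0,0,0,0,0,0,45],[0,0,0,0,0,0,26],[0,0,0,0,0,0,26],[0,0,0,0,0,0,26],[0,0,0,0,0,0,26],[0,0,0,0,0,0,26],[0,0,0,0,0,0,26],[0,0,0,0,0,0,26],[0,0,0,0,0,0,26]]], squeeze=30)

```text
time_s: 12.65
eef_pos: [561.9, -125.0, 16.1]
eef_rot: [0.0, 0.998, 0.066, 0.001]
force: [0.4, 1.9, 5.2]
opening: 32.4
```

Run:
```python
from h import *
plan([512.3,54.4,15])
```

```text
t 12.65 pos [ 561.9 -125.    16.1] yaw 7.52 tilt [ 2.9e-03 -5.0e-04 -1.0e+00] F [0.4 1.9 5.2] open 32.4
total [ -25.7 -184.4    0.8] rz 0.02 rows 5 each [ -5.14 -36.88   0.16] 0.0
```

step_arm(steps=[[[0,0,-20,0,0,0,26],[0,0,-35,0,0,0,26],[0,0,-35,0,0,0,26],[-5.1,-36.9,0,0,0,0,26],[-5.1,-36.9,0,0,0,0,26],[-5.1,-36.9,0,0,0,0,26],[-5.1,-36.9,0,0,0,0,26],[-5.1,-36.9,0,0,0,0,26],[0,0,0,0,0,0,26],[0,0,25,0,0,0,26],[0,0,24,0,0,0,26]]])

```text
time_s: 13.57
eef_pos: [512.7, 55.1, 56.5]
eef_rot: [0.001, 0.998, 0.067, 0.002]
force: [-1.0, -0.5, -1.8]
opening: 32.4
```

step_arm(steps=[[[0,0,0,0,0,0,26],[0,0,0,0,0,0,26],[0,0,0,0,0,0,26]]])

```text
time_s: 13.82
eef_pos: [511.6, 54.3, 56.1]
eef_rot: [0.0, 0.998, 0.065, 0.0]
force: [0.3, -0.4, -1.5]
opening: 32.3
```

Run:
```python
from h import *
from workcell import bot
plan([512.3,54.4,30])
z=bot.read_state()["eef_pos"][2]-16+44
m=wr("w11",[(512.3,54.4,z,16.5)])
plan([512.3,54.4,30])
```

```text
t 13.82 pos [511.6  54.3  56.1] yaw 7.5 tilt [ 7.e-04 -2.e-04 -1.e+00] F [ 0.3 -0.4 -1.5] open 32.3
total [ 0.7 -0.1 26.1] rz -0.0 rows 1 each [ 0.7 -0.1 26.1] -0.0
t 13.87 pos [512.3  54.2  56.7] yaw 7.49 tilt [ 2.3e-03 -3.0e-04 -1.0e+00] F [-0.   0.9 -1.5] open 32.3
total [-0.  -0.2 26.7] rz -0.01 rows 1 each [-0.  -0.2 26.7] -0.01
```

View pics/w11.png

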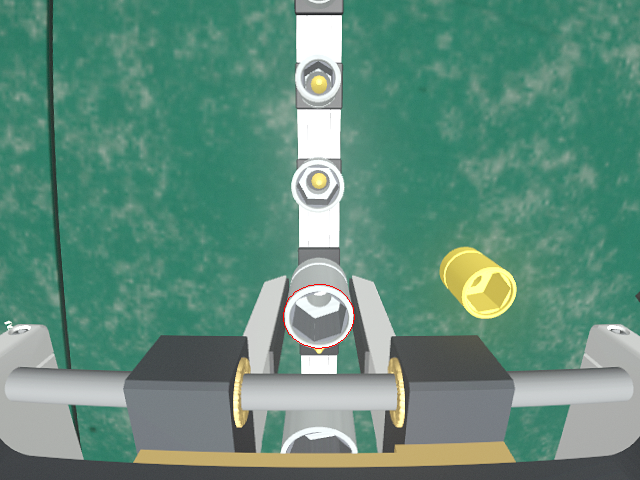

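step_arm(steps=[[[0,0,8,0,0,0,26],[0,0,8,0,0,0,26],[0,0,7,0,0,0,26],[0,0,3,0,0,0,26],[0,0,0,0,0,0,26],[0,0,0,0,0,0,26]]])

```text
time_s: 14.37
eef_pos: [510.7, 54.8, 30.0]
eef_rot: [-0.0, 0.998, 0.066, -0.001]
force: [-3.6, -0.7, 6.7]
opening: 32.4
```

step_arm(steps=[[[0,0,0,0,0,0,40],[0,0,0,0,0,0,50],[0,0,0,0,0,0,50],[0,0,0,0,0,0,50],[0,0,-25,0,0,0,50],[0,0,-35,0,0,0,50],[0,0,-25,0,0,0,50],[0,0,0,0,0,0,50],[0,0,0,0,0,0,50],[0,0,0,0,0,0,50]]])

```text
time_s: 15.2
eef_pos: [510.3, 54.8, 113.6]
eef_rot: [-0.0, 0.998, 0.066, -0.001]
force: [0.4, -0.0, -0.2]
opening: 50.1
```

Run:
```python
from h import *
from workcell import bot
plan([575.5,-293,75])
m=wr("w12",[(512.3,54.4,58,16.5),(512.3,54.4,14,16.5)])
plan([575.5,-293,75])
```

```text
t 15.2 pos [510.3  54.8 113.6] yaw 7.52 tilt [-1.4e-03  1.0e-04 -1.0e+00] F [ 0.4 -0.  -0.2] open 50.1
total [ 19.2 353.3  38.5] rz 0.02 rows 10 each [ 1.92 35.33  3.85] 0.0
t 15.25 pos [509.7  54.8 112.9] yaw 7.52 tilt [-3.e-03  2.e-04 -1.e+00] F [-0.5  0.2 -0.6] open 50.0
total [ 19.9 353.5  37.6] rz 0.02 rows 10 each [ 1.99 35.35  3.76] 0.0
```

View pics/w12.png

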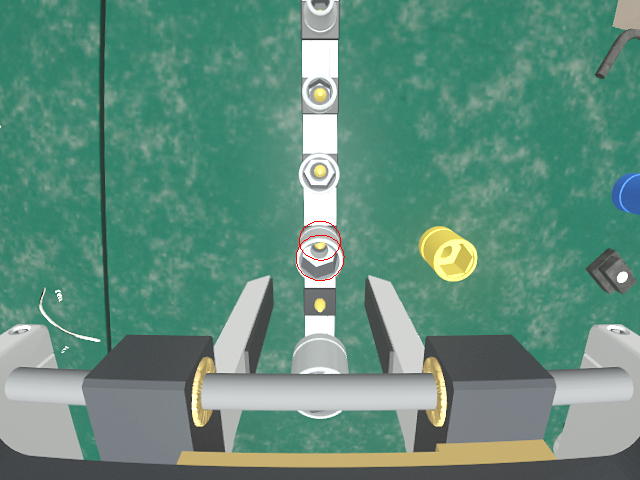

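step_arm(steps=[[[2,35.3,0,0,0,0,64],[2,35.3,0,0,0,0,64],[2,35.3,0,0,0,0,64],[2,35.3,0,0,0,0,64],[2,35.3,0,0,0,0,64],[2,35.3,0,0,0,0,64],[2,35.3,0,0,0,0,64],[2,35.3,0,0,0,0,64],[2,35.3,0,0,0,0,64],[2,35.3,0,0,0,0,64],[0,0,18,0,0,0,64],[0,0,18,0,0,0,64]]])

```text
time_s: 16.25
eef_pos: [577.0, -295.3, 77.0]
eef_rot: [0.0, 0.998, 0.064, 0.0]
force: [-0.9, 0.0, -1.1]
opening: 63.7
```

step_arm(steps=[[[0,0,0,0,0,0,64],[0,0,0,0,0,0,64],[0,0,0,0,0,0,64]]])

```text
time_s: 16.5
eef_pos: [576.7, -291.9, 77.7]
eef_rot: [-0.001, 0.998, 0.066, -0.001]
force: [-0.6, -0.3, -0.8]
opening: 64.0
```

Run:
```python
from h import *
plan([575.5,-293,18])
m=wr("w13",[(575.5,-293,48,20)])
plan([575.5,-293,18])
```

```text
t 16.5 pos [ 576.7 -291.9   77.7] yaw 7.55 tilt [-0.0014  0.001  -1.    ] F [-0.6 -0.3 -0.8] open 64.0
total [-1.2  1.  59.7] rz 0.05 rows 2 each [-0.6   0.5  29.85] 0.02
t 16.55 pos [ 577.3 -292.2   78.7] yaw 7.56 tilt [ 2.e-04 -1.e-04 -1.e+00] F [ 0.3 -0.3 -0. ] open 64.5
total [-1.9  0.5 60.7] rz 0.06 rows 2 each [-0.95  0.25 30.35] 0.03
```

View pics/w13.png

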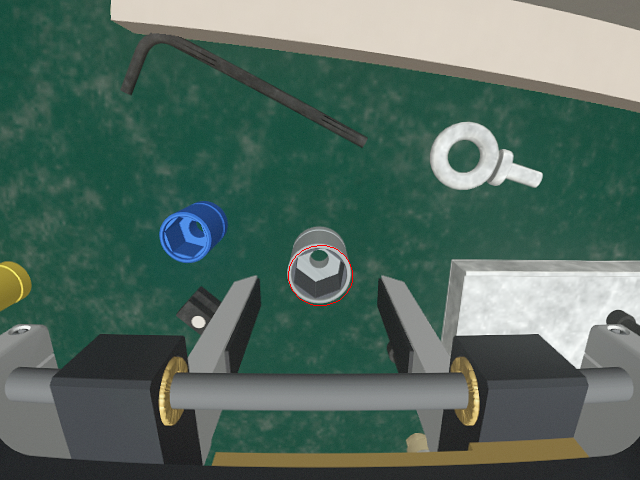

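Run:
```python
from h import *
from workcell import bot
m=bot.camera_model("top"); d=np.load("pics/top0.npy")
for uv in [(470,240),(490,230),(535,240),(500,268),(550,260),(447,262)]:
    r=ray(m,[uv])[0]; print(uv,(m["xyz"]+r*d[uv[1],uv[0]]).round(0))
```

```text
(470, 240) [ 550. -420.    2.]
(490, 230) [ 571. -463.    2.]
(535, 240) [ 547. -542.   27.]
(500, 268) [ 491. -467.   29.]
(550, 260) [ 509. -584.    1.]
(447, 262) [ 503. -361.   32.]
```

step_arm(steps=[[[-1.5,0.5,25,0,0,0,64],[0,0,23,0,0,0,64],[0,0,11,0,0,0,64],[0,0,0,0,0,0,50],[0,0,0,0,0,0,33],[0,0,0,0,0,0,33],[0,0,0,0,0,0,33],[0,0,0,0,0,0,33],[0,0,0,0,0,0,33],[0,0,0,0,0,0,33],[0,0,0,0,0,0,33],[0,0,0,0,0,0,33]]], squeeze=35)

```text
time_s: 17.55
eef_pos: [576.9, -293.5, 21.4]
eef_rot: [0.001, 0.998, 0.066, 0.001]
force: [0.3, 2.1, 6.9]
opening: 39.2
```

Run:
```python
from h import *
plan([458.2,47.3,19])
```

```text
t 17.55 pos [ 576.9 -293.5   21.4] yaw 7.53 tilt [ 2.6e-03 -9.0e-04 -1.0e+00] F [0.3 2.1 6.9] open 39.2
total [ -73.1 -353.4    1.8] rz 0.03 rows 10 each [ -7.31 -35.34   0.18] 0.0
```

step_arm(steps=[[[0,0,-25,0,0,0,33],[0,0,-35,0,0,0,33],[-7.3,-35.3,-20,0,0,0,33],[-7.3,-35.3,-10,0,0,0,33],[-7.3,-35.3,0,0,0,0,33],[-7.3,-35.3,0,0,0,0,33],[-7.3,-35.3,0,0,0,0,33],[-7.3,-35.3,0,0,0,0,33],[-7.3,-35.3,0,0,0,0,33],[-7.3,-35.3,0,0,0,0,33],[-7.3,-35.3,0,0,0,0,33],[-7.3,-35.3,0,0,0,0,33]]])

```text
time_s: 18.55
eef_pos: [455.9, 48.3, 109.2]
eef_rot: [0.0, 0.998, 0.065, -0.0]
force: [0.8, -0.3, -2.1]
opening: 39.5
```

step_arm(steps=[[[0,0,0,0,0,0,33],[0,0,0,0,0,0,33],[0,0,0,0,0,0,33],[0,0,0,0,0,0,33]]])

```text
time_s: 18.88
eef_pos: [457.7, 46.1, 109.5]
eef_rot: [0.0, 0.998, 0.065, 0.0]
force: [-0.1, -0.3, -2.8]
opening: 39.2
```

Run:
```python
from h import *
from workcell import bot
plan([458.2,47.3,61])
z=bot.read_state()["eef_pos"][2]-21.4+48
m=wr("w14",[(458.2,47.3,z,20)])
plan([458.2,47.3,61])
```

```text
t 18.88 pos [457.7  46.1 109.5] yaw 7.46 tilt [ 6.e-04 -6.e-04 -1.e+00] F [-0.1 -0.3 -2.8] open 39.2
total [ 0.7 -1.2 48.5] rz -0.04 rows 2 each [ 0.35 -0.6  24.25] -0.02
t 18.93 pos [457.7  45.9 109.5] yaw 7.43 tilt [ 5.e-04 -5.e-04 -1.e+00] F [ 0.1 -0.9 -2.2] open 39.5
total [ 0.7 -1.3 48.5] rz -0.07 rows 2 each [ 0.35 -0.65 24.25] -0.04
```

View pics/w14.png

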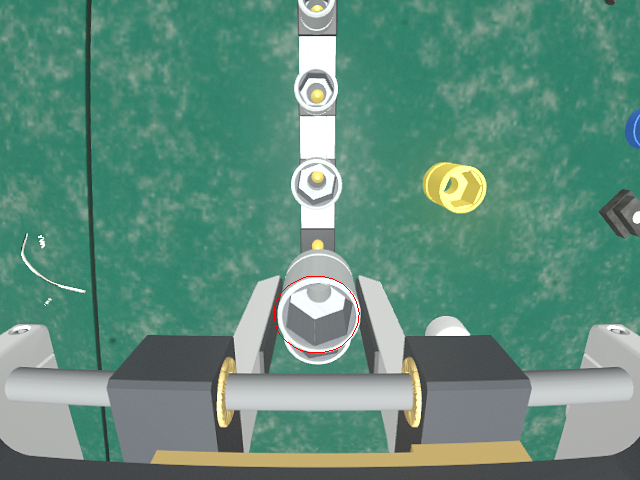

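step_arm(steps=[[[0.3,-1.2,25,0,0,0,33],[0,0,22,0,0,0,33],[0,0,8,0,0,0,33],[0,0,8,0,0,0,33],[0,0,7,0,0,0,33],[0,0,3,0,0,0,33],[0,0,0,0,0,0,33],[0,0,0,0,0,0,33]]])

```text
time_s: 19.6
eef_pos: [457.9, 48.2, 37.0]
eef_rot: [0.0, 0.998, 0.066, 0.001]
force: [0.5, -0.6, -3.0]
opening: 39.5
```

step_arm(steps=[[[0,0,1.2,0,0,0,33],[0,0,0,0,0,0,33],[0,0,0,0,0,0,45],[0,0,0,0,0,0,56],[0,0,0,0,0,0,56],[0,0,0,0,0,0,56],[0,0,-25,0,0,0,56],[0,0,-35,0,0,0,56],[0,0,-25,0,0,0,56],[0,0,0,0,0,0,56],[0,0,0,0,0,0,56],[0,0,0,0,0,0,56]]])

```text
time_s: 20.6
eef_pos: [456.6, 48.4, 119.7]
eef_rot: [-0.0, 0.998, 0.066, -0.0]
force: [-0.5, -0.2, 0.0]
opening: 55.7
```

Run:
```python
from h import *
from workcell import bot
plan([458.2,47.3,61])
m=wr("w15",[(458.2,47.3,62,20),(458.2,47.3,14,20)])
plan([458.2,47.3,61])
```

```text
t 20.6 pos [456.6  48.4 119.7] yaw 7.53 tilt [-8.e-04  0.e+00 -1.e+00] F [-0.5 -0.2  0. ] open 55.7
total [ 1.5  1.3 58.7] rz 0.03 rows 2 each [ 0.75  0.65 29.35] 0.02
t 20.65 pos [456.   48.4 119. ] yaw 7.53 tilt [-2.5e-03  2.0e-04 -1.0e+00] F [ 0.2 -0.   0.3] open 56.1
total [ 2.2  1.4 58. ] rz 0.03 rows 2 each [ 1.1  0.7 29. ] 0.02
```

View pics/w15.png

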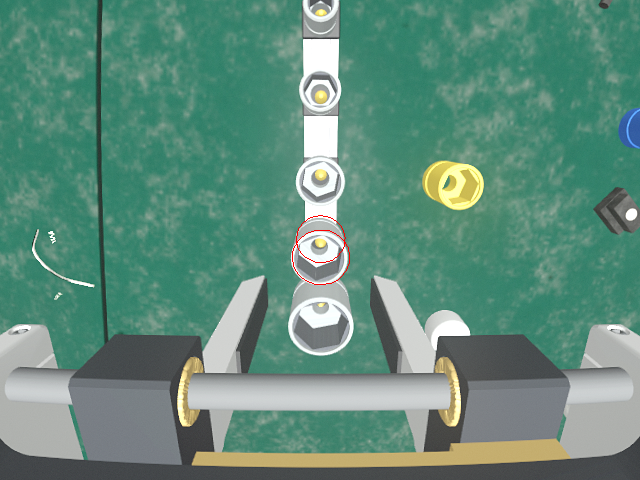

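step_arm(steps=[[[0,0,-30,0,0,0,56],[0,0,-30,0,0,0,56],[-5,35,0,0,0,0,56],[-5,35,0,0,0,0,56],[-5,35,0,0,0,0,56],[-5,35,0,0,0,0,56],[-5,35,0,0,0,0,56],[-5,35,0,0,0,0,56],[-5,35,0,0,0,0,56],[-5,35,0,0,0,0,56],[0,0,0,0,0,0,56],[0,0,0,0,0,0,56]]])

```text
time_s: 21.65
eef_pos: [452.9, -235.3, 178.2]
eef_rot: [-0.001, 0.998, 0.064, -0.001]
force: [-0.4, 0.6, -1.2]
opening: 56.1
```

Run:
```python
from h import *
from workcell import bot
m=bot.camera_model("top"); p,d=bot.get_image("top"); p=p[:,:,::-1].copy()
for k,x,y,h,D in [('36',405.4,39.6,66,48),('30',457.4,45.5,62,40),('24',511.6,52.6,58,33),('19',567.8,59.9,54,27),('14',621,66.9,52,22),('10',675,74,50,16)]:
    u,v=proj(m,[x,y,h])[0].round().astype(int)
    yy,xx=np.mgrid[v-16:v+17,u-16:u+17]; dd=d[yy,xx].ravel(); P=m["xyz"]+ray(m,np.c_[xx.ravel(),yy.ravel()])*dd[:,None]
    ok=(np.hypot(P[:,0]-x,P[:,1]-y)<D/2+3)&(P[:,2]>h-8)&(P[:,2]<h+25)&(dd>0)
    P=P[ok]; print(k,"exp",h,"med/95%",np.percentile(P[:,2],[50,95]).round(1),"ctr",((P.min(0)+P.max(0))/2).round(1)[:2],"tilt fit",np.linalg.lstsq(np.c_[P[:,:2]-P[:,:2].mean(0),np.ones(len(P))],P[:,2],rcond=None)[0].round(3)[:2])
cv2.imwrite("pics/topend.png",cv2.resize(p[140:350,180:460],None,fx=2.8,fy=2.8,interpolation=cv2.INTER_CUBIC))
```

```text
36 exp 66 med/95% [64.9 68. ] ctr [405.4  39. ] tilt fit [0.01  0.003]
30 exp 62 med/95% [60.9 63.7] ctr [456.4  46.7] tilt fit [-0.015 -0.001]
24 exp 58 med/95% [57.  60.3] ctr [509.6  52.6] tilt fit [-0.002  0.009]
19 exp 54 med/95% [52.8 55.4] ctr [567.1  60.9] tilt fit [0.065 0.031]
14 exp 52 med/95% [50.9 54.4] ctr [619.   67.4] tilt fit [0.025 0.   ]
10 exp 50 med/95% [48.5 51.1] ctr [672.6  73.5] tilt fit [0.052 0.074]
```

View pics/topend.png

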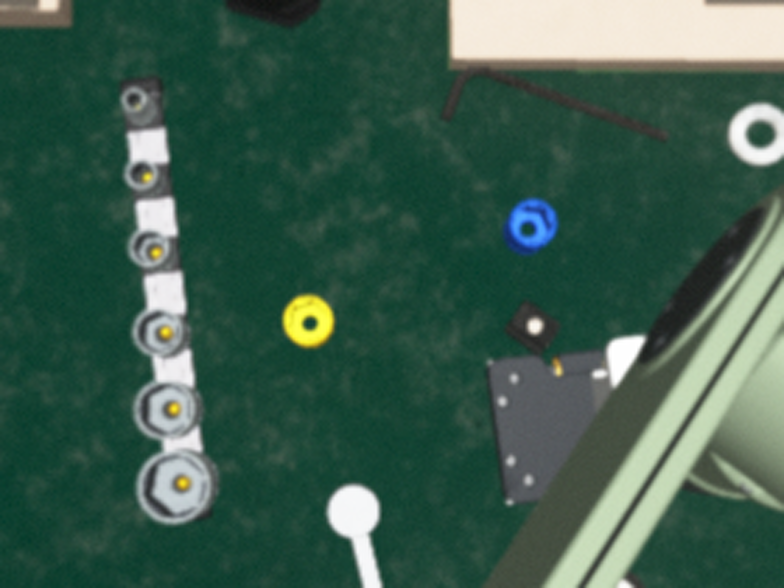

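All rims are at their seated heights (each reads about 1 mm low, the same bias as at the start), and the row is in order. Handing in.

```bash
python3 -c "
from workcell import bot
print(bot.close_job())"
```

```text
the job is handed in; nothing more can be done
None
```

All four loose sockets are on the rail, opening up, and the job is handed in. From the robot outward the row runs 36 (already there), 30 on stud 1, 24 on stud 2, 19 on stud 3, 14 on stud 4, then 10 (already there).

- **Seating:** the last top-camera check put each of the six rims within 1.0–1.5 mm of its fully seated height. All read slightly low, the same bias I saw on the sockets at the start. The last wrist picture of each placing also matched the seated outline.
- **Upright:** rim tilt is small for the 14, 24, 30 and 36. The 19 and the 10 show a slightly larger tilt (up to about 0.07). I put that down to noise, because the 10 was never touched.
- **Untouched parts:** the robot did not touch the two end sockets or the blue and yellow look-alikes.
- **Time and force:** motion ended at about 21.7 s, and the force readings between moves stayed under 10 N.
- **Disagreement:** the top and wrist cameras differed by about 1.7 mm on where the studs were. I used the wrist camera's positions.

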